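Walk a die block round to the fence

ROBOT

A 7-joint arm with a two-finger parallel gripper is mounted at the origin on the work surface. World frame = base frame: x ahead of the robot, y to its left, z up, the work surface at z = 0. Lengths are in m, angles in rad, forces in N, time in s.
With the tool pointing down it reaches from about 0.4 to 0.85 m from the base axis. Payload 6.9 kg.
Tool frame: the origin (TCP) lies midway between the tips of the shut fingers; the grasp point (between the pads) lies behind it (ctrl.pinch_z is the z of the grasp point in the tool frame, in m); z points along the fingers, y is the direction in which the jaws open and shut (so a half turn about z gives the same grasp; the last joint's range is limited). The gripper opens to 85 mm and grips with 20 to 120 N. Pads are 22 mm wide; open, the fingers measure 114 mm over their backs; the gripper's body (76 mm by 85 mm) begins 54 mm behind the grasp point. The pads swing forward as they close: fully open they stand 13 mm farther back than shut.
Start: joints at [1.411, 0.507, -0.238, 1.5, 0.126, 1.149, -0.155], TCP at [0.164, -0.603, 0.231] pointing down, gripper open.
Joint ranges: [-3.08, 3.08], [-0.24, 2.05], [-1.43, 1.35], [0, 2.5], [-1.52, 4.66], [0.17, 1.96], [-2.89, 2.89]. Speed limits (rad/s): [2.39, 2.39, 3.14, 3.14, 3.14, 3.14, 3.14].

INTERFACE

Orientations are given as a unit quaternion [w, x, y, z].
In Python, from station import ctrl, get_state, vision, ticket, models gives the robot as it stands. Calls block until the motion is done:
- ctrl.movep(position, orientation): joint-space move of the TCP to a pose.
- ctrl.movel(position, frame=None, max_speed=0.15): straight line of the TCP; frame=None keeps the orientation; max_speed is the mean speed in m/s.
- ctrl.set_joints(angles): joint-space move.
- ctrl.ungrasp() and ctrl.close_gripper(force=None): open the fingers fully, or close them until they stop; force is the grip in N (None keeps the last).
- ctrl.pause(seconds).
- ctrl.ik(position, orientation): joint angles nearest the present ones, or None.
- get_state(): the state.
- vision.grab_frame(name): name is "side" or "top"; returns (picture, depth): 384x512x3 uint8, blue, green, red; 384x512 float32, m along the optical axis (not along the pixel's ray), 0 where there is no reading.
- vision.camera_info(name): a dict with "mtx" (3x3 intrinsics, pixels), "R" (3x3) and "t" (3): a world point X has camera coordinates R X + t. Camera axes: x right, y down, z forward; pixel columns grow to the right and rows downward; lengths in m; the calibration is good to about 2 mm. A picture is of the moment at which its call begins. camera_info takes no time and is no camera call.
A pose or a line that the arm cannot do raises ctrl.Unreachable and nothing moves.
- ticket.close_job(): hands the job in, once; it reports no verdict.
Trained networks look in the newest picture that a camera, given by its name, has taken for a name from the list of things; names that differ only in an ending like _2 or _b are one class to them, and where a whole thing is asked for, a point or a joint stands for the part that bears it (a point fixed in the world has none). Each returns a list of dicts, best first, with "p" (0 to 1); they miss things now and then, are a little off and sometimes report something else, mostly with a low value. They report only what shows in the picture. A call takes as long as a camera call. They do not tell look-alikes from the thing itself.
- models.recognise(camera, target): "point" ([column, row] in pixels, amid what is visible of it).
- models.masks_of(camera, target): "mask" (384x512 bool, what is visible of it) and "point" ([column, row] in pixels, amid what is visible of it).
The state is a dict: "time": time; "qpos": joint angles; "qd": joint speeds; "tau": joint torques, N m; "tcp_pos": TCP position; "eef_rot": TCP orientation; "contact_force": force on the tool from outside, world axes, zero at the start; "wrist_torque": the same for the moment, N m; "width": finger opening in m.
Only numpy, scipy, OpenCV 4.12 (cv2) and the standard library are available. Lean on these libraries where they do the work, as an engineer would, in place of code of your own. Each camera call takes 0.05 s, during which the arm holds its last target.

TASK

Without gripping or lifting it, walk the heavy aluminium die block round on the bench by pushing its corners with the fingertips until one of its long sides (either one) faces the steel fence, and then push it up until that side lies flat against the fence along its whole length. Turn it clear of the fence: it may only meet the fence once it is nearly square to it. Leave the guide bush, the screwdriver and the hammer where they are, and finish with the block left standing there.

Things in the scene. Friction and masses are not known exactly. Their poses are not given: they have to be found in the camera images.
- die_block: Cast-aluminium block 140 (own x) x 92 (own y) x 50 mm high, about 1.7 kg, loose; both ends and both sides alike. Cavity 72 x 50 mm, 3 mm deep, in its top. Origin: centre of its underside, z up. Slides and turns with dry friction (5 to 20 N), stays where left. Starts with its long axis 43 to 90 degrees off the fence's length, its centre 120 to 155 mm in front of the fence's face.
- fence: Straight steel angle bolted to the bench, immovable, lying left of the block: 300 mm long (own x), face 30 mm high, 56 mm deep in all, with two bolt heads on its foot behind the face. Origin: middle of the face's length, at bench level, in the plane of the face. Own -y points out of the face towards the block, own x runs along the face.
- bush: Flanged steel guide bush standing upright on the bench behind the fence, 40 mm diameter flange, 60 mm high; loose. Origin: centre of its underside. Not to be disturbed.
- screwdriver: Screwdriver with a black handle lying on the bench on the side of the block away from the fence, roughly parallel to the fence; loose. Origin: on the bench under its middle, own x towards its tip. Not to be disturbed.
- hammer: Hammer lying on the bench behind the fence; loose. Origin: on the bench under its middle, own x towards its head. Not to be disturbed.
Not all that is in view belongs to the job. There is more than one size of the die_block; the one meant has the size given above.

How it is judged:
At the end, for the whole second after the job is handed in: The block stands flat and at rest on the bench, a long side against the fence's face: parallel to it within 0.04 rad, the middle of that side within 3 mm of the face, and the whole side within the fence's length (its middle within 82 mm of the fence's middle) (angle between the x axis of die_block and the x axis of fence, either way round below 0.04 rad and y of die_block in the frame of fence between -0.049 and -0.043 m and x of die_block in the frame of fence between -0.082 and 0.082 m and height (world z) of die_block below 0.003 m and angle between die_block's own z axis and vertical below 0.03 rad and linear speed of die_block below 0.01 m/s); the robot touches nothing.
It fails at once if the die block is lifted or tipped (more than 8 mm or 0.12 rad) (height (world z) of die_block above 0.008 m or angle between die_block's own z axis and vertical above 0.12 rad).
It fails at once if the block runs into the fence while still more than 0.35 rad (20 degrees) off square (contact force between die_block and fence above 2 N and angle between the x axis of die_block and the x axis of fence, either way round above 0.35 rad).
It fails at once if the bush, the screwdriver or the hammer is moved more than 20 mm (distance of any of bush, screwdriver, hammer from where it was at the start of the episode above 0.02 m).
It also fails if it takes over 64 s, if anything falls off the work surface, if the arm or the gripper's body presses on something with over 40 N, if the wrist force passes 120 N, or if a joint passes its speed limit or range.

## Working session

There is one attempt and no reset: what is moved stays moved. The work goes in short steps, each a Python script; the robot and the scene stay as the last script left them, time stands still between calls to the robot, and variables do not carry over. Pictures are saved under pics/ and viewed, and the job is handed in when it is done.

```bash
mkdir -p pics; ls; python3 - <<'E'
from station import ctrl, get_state, vision, ticket, models
import cv2, numpy as np
s=get_state(); print(s['time'],s['tcp_pos'],s['eef_rot'],s['width'],ctrl.pinch_z)
for n in ['top','side']:
    im,d=vision.grab_frame(n); cv2.imwrite(f'pics/{n}0.png',im); np.save(f'{n}0.npy',d)
    c=vision.camera_info(n); print(n,c)
    for t in ['die_block','fence','bush','screwdriver','hammer']:
        print(t,[(round(float(r['p']),2),[int(x) for x in r['point']]) for r in models.recognise(n,t)][:5])
E
```

```text
pics
0.0 [ 0.16398763 -0.60260166  0.23042395] [-8.68412665e-04  9.91179806e-01  1.32521027e-01 -1.26560142e-04] 0.08520157539109537 -0.0187
top {'mtx': array([[420.65612978,   0.        , 266.72883764],
       [  0.        , 420.65612978, 194.42634174],
       [  0.        ,   0.        ,   1.        ]]), 'R': array([[-6.13192937e-03, -9.99979403e-01, -1.89550796e-03],
       [-9.81212160e-01,  6.38235881e-03, -1.92826252e-01],
       [ 1.92834378e-01,  6.77498506e-04, -9.81231086e-01]]), 't': array([0.11573214, 0.58409213, 1.06323157])}
die_block [(0.96, [290, 116]), (0.95, [288, 184]), (0.9, [284, 265]), (0.54, [149, 211])]
fence [(0.61, [226, 200])]
bush [(0.66, [206, 235])]
screwdriver [(0.72, [362, 189]), (0.22, [288, 184])]
hammer [(0.89, [150, 210])]
side {'mtx': array([[367.91344003,   0.        , 261.09567532],
       [  0.        , 367.91344003, 192.39057165],
       [  0.        ,   0.        ,   1.        ]]), 'R': array([[ 0.80364187, -0.5949618 ,  0.01342391],
       [-0.45571137, -0.62974386, -0.62908649],
       [ 0.38273606,  0.49944281, -0.77721939]]), 't': array([-0.41349693,  0.37037863,  0.67109564])}
die_block [(0.97, [203, 251]), (0.71, [279, 209]), (0.58, [343, 180])]
fence [(0.9, [230, 180])]
bush [(0.71, [189, 176])]
screwdriver [(0.82, [337, 273])]
hammer [(0.8, [179, 138])]
```

View pics/top0.png

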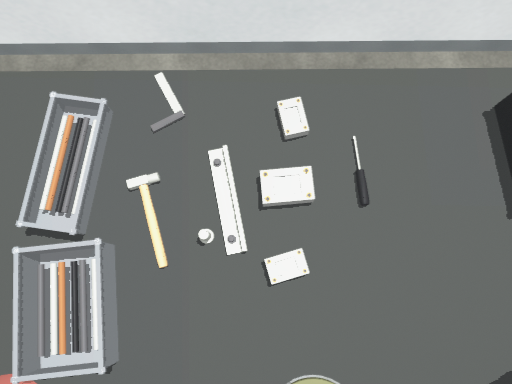

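View pics/side0.png

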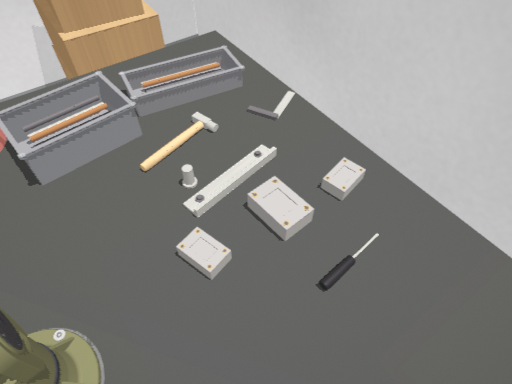

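The top view shows three block look-alikes: (292,117), (288,186) and (287,266). The middle one is the largest and lies between the fence (228,200) and the screwdriver (362,185). The file-like tool at (168,100) is not part of the job. Next I'll measure all three blocks.

```bash
cat > h.py <<'E'
from station import ctrl, get_state, vision, ticket, models
import cv2, numpy as np
C={n:vision.camera_info(n) for n in('top','side')}
def unproj(n,uv,z):
    c=C[n]; uv=np.atleast_2d(uv).astype(float)
    r=np.c_[uv,np.ones(len(uv))]@np.linalg.inv(c['mtx']).T
    r=r@c['R']; o=-c['R'].T@c['t']
    k=(z-o[2])/r[:,2]
    return o+r*k[:,None]
def cloud(n,d):
    c=C[n]; v,u=np.mgrid[:384,:512]
    p=np.stack([u,v,np.ones_like(u)],-1)@np.linalg.inv(c['mtx']).T*d[...,None]
    return (p-c['t'])@c['R']
def rect(P):
    (c,s,a)=cv2.minAreaRect((P[:,:2]*1000).astype(np.float32))
    b=np.deg2rad(a)
    if s[0]<s[1]: s=s[::-1]; b+=np.pi/2
    return np.array(c)/1000,s,b
def topface(n,mask,d,zlo=.040,zhi=.06):
    W=cloud(n,d); m=mask&(d>0)&(W[...,2]>zlo)&(W[...,2]<zhi)
    m=cv2.morphologyEx(m.astype(np.uint8),cv2.MORPH_CLOSE,np.ones((3,3)))
    cs,_=cv2.findContours(m,cv2.RETR_EXTERNAL,cv2.CHAIN_APPROX_NONE)
    return max(cs,key=cv2.contourArea)[:,0]
E
python3 - <<'E'
from h import *
im,d=vision.grab_frame('top')
W=cloud('top',d)
for r in models.masks_of('top','die_block'):
    m=r['mask']; z=W[m][:,2]
    print(r['p'],r['point'],m.sum(),np.percentile(z,[5,50,95]).round(4))
    try:
        ct=topface('top',m,d); P=unproj('top',ct,.05); print('  top',rect(P))
    except Exception as e: print(e)
for t in ['fence','bush','screwdriver','hammer']:
    for r in models.masks_of('top',t)[:1]:
        m=r['mask'];P=W[m];print(t,r['p'],r['point'],np.percentile(P[:,2],[2,50,95,99]).round(4),rect(P[P[:,2]<.08]), )
        v,u=np.nonzero(m)
        if t=='fence':
            hi=P[(P[:,2]>.02)]; print('fence hi',len(hi),rect(hi))
print(np.median(W[300:330,380:420,2]))
cv2.imwrite('pics/crop.png',cv2.resize(im[85:300,190:390],None,fx=3.5,fy=2.7*1.0,interpolation=cv2.INTER_CUBIC))
E
```

```text
0.95 [292.6, 115.8] 934 [0.019  0.0349 0.039 ]
  top (array([0.7584176 , 0.04127312]), (0.0, 0.0), np.float64(0.0))
0.59 [287.0, 186.5] 1782 [0.0402 0.048  0.052 ]
  top (array([0.6129491 , 0.05753505]), (137.00076293945312, 93.74308776855469), np.float64(1.6487064719844058))
0.56 [287.4, 268.6] 990 [0.0314 0.0354 0.0391]
  top (array([0.3563306 , 0.09988418]), (0.0, 0.0), np.float64(0.0))
0.18 [362.8, 182.9] 420 [0.0058 0.0205 0.0263]
max() iterable argument is empty
fence 0.6 [228.1, 198.5] [-0.0007  0.0095  0.0303  0.0326] (array([0.5862854 , 0.22439848]), (310.3370361328125, 62.11385726928711), np.float64(0.19794792020135718))
fence hi 486 (array([0.54191357, 0.19970714]), (383.41278076171875, 64.37196350097656), np.float64(0.305906728352069))
bush 0.44 [206.3, 235.8] [0.0009 0.0481 0.0612 0.0619] (array([0.48157632, 0.28000052]), (40.02907943725586, 39.77212905883789), np.float64(2.748366665469397))
screwdriver 0.66 [359.8, 187.5] [-0.003   0.0205  0.0263  0.0284] (array([ 0.66380084, -0.15284793]), (201.19236755371094, 36.280338287353516), np.float64(0.08103212732351708))
hammer 0.86 [150.4, 208.0] [-0.0014  0.0218  0.0266  0.0284] (array([0.53186951, 0.41504047]), (266.2693176269531, 96.11054992675781), np.float64(0.4122611983278467))
-0.0007956975305834747
```

View pics/crop.png

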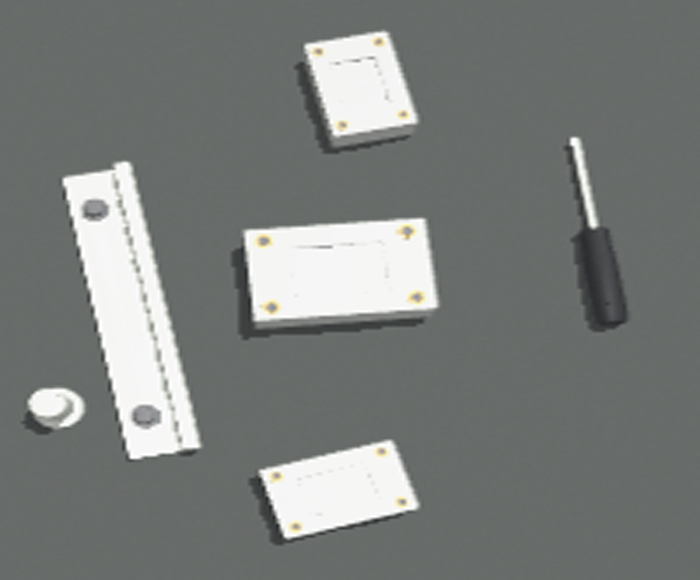

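The middle block at (288,186) measures 137 x 94 mm and is 50 mm high, so it is the die block. The others are about 35 mm high. The crop shows it clearly, with the fence on its left and the screwdriver on its right. Next I'll fit the fence face more precisely from the saved frames.

```bash
python3 - <<'E'
from h import *
d=np.load('top0.npy'); W=cloud('top',d); im=cv2.imread('pics/top0.png')
g=cv2.cvtColor(im,cv2.COLOR_BGR2GRAY).astype(float)
print([ (r, g[r,225:256].astype(int).tolist()) for r in (170,215)])
print([ (r, (W[r,228:252,2]*1000).astype(int).tolist()) for r in (170,215)])
pts=[];pi=[]
for r in range(152,247):
    c0=int(227.5+(r-145)*0.187)
    row=g[r,c0-8:c0+9]; e=np.diff(row); k=np.argmin(e)
    lo,hi=row.min(),row.max(); 
    half=(lo+hi)/2
    for j in range(len(row)-1,0,-1):
        if row[j-1]>half>=row[j]:
            pts.append([c0-8+j-1+(row[j-1]-half)/(row[j-1]-row[j]),r]); break
pts=np.array(pts)
for z in (.03,0.0):
    P=unproj('top',pts,z)[:,:2]
    vx,vy,x0,y0=cv2.fitLine(P.astype(np.float32),cv2.DIST_HUBER,0,.01,.01).ravel()
    a=np.arctan2(vy,vx); print(z,'yaw',a, 'y at x=.586',y0+(0.586-x0)*vy/vx, np.std((P-[x0,y0])@[-vy,vx]))
m=(W[...,2]>.024)&(W[...,2]<.036)&(abs(W[...,1]-.2-.19*(W[...,0]-.586))<.05)&(W[...,0]<.76)&(W[...,0]>.42)
mm=cv2.morphologyEx(m.astype(np.uint8),cv2.MORPH_OPEN,np.ones((2,2)))
n,l,st,_=cv2.connectedComponentsWithStats(m.astype(np.uint8)); k=1+np.argmax(st[1:,4]); P=W[l==k]
print(st[k],rect(P),P.mean(0))
s=np.load('side0.npy'); S=cloud('side',s)
m=(S[...,2]>.005)&(S[...,2]<.033)&(abs(S[...,1]-.2-.19*(S[...,0]-.586))<.05)&(S[...,0]<.76)&(S[...,0]>.42)
P=S[m]; print(len(P))
ay=.19; q=(P[:,1]-.2)*np.cos(ay)-np.sin(ay)*(P[:,0]-.586); t=(P[:,1]-.2)*np.sin(ay)+np.cos(ay)*(P[:,0]-.586)
for zl,zh in((.005,.012),(.012,.02),(.02,.026),(.026,.033)):
    k=(P[:,2]>zl)&(P[:,2]<zh); print(zl,np.histogram(q[k],np.arange(-.03,.05,.004)))
print(t.min(),t.max(), np.percentile(t,[.5,99.5]))
E
```

```text
[(170, [205, 160, 244, 246, 247, 247, 211, 122, 106, 106, 107, 107, 106, 106, 107, 106, 107, 107, 106, 107, 106, 107, 107, 107, 106, 106, 106, 107, 106, 106, 107]), (215, [246, 246, 247, 247, 246, 247, 246, 247, 247, 206, 163, 243, 246, 247, 247, 200, 111, 107, 106, 106, 107, 107, 107, 106, 107, 106, 106, 107, 107, 106, 107])]
[(170, [25, 27, 27, 20, -2, 4, -1, 4, 0, 0, 1, 0, -1, -4, 0, -5, 0, -1, -1, 2, 2, -2, -3, -6]), (215, [10, 6, 12, 9, 8, 9, 7, 8, 25, 29, 24, 30, -1, -3, -1, -2, -1, -1, 0, 1, 3, -2, -3, -2])]
0.03 yaw 0.19482617 y at x=.586 0.1944671 0.0003641337354216396
0.0 yaw 0.19482613 y at x=.586 0.1955414 0.0003738341815066653
[222 145  25 106 473] (array([0.58513531, 0.20217734]), (298.59368896484375, 12.163841247558594), np.float64(0.19485339359371237)) [0.58140054 0.20121119 0.02865844]
1748
0.005 (array([  0,   0,   0,   0,   0,   0, 135,  12,   2,   0,   4,   3,  20,
       113, 103, 104,  95, 107, 102]), array([-0.03 , -0.026, -0.022, -0.018, -0.014, -0.01 , -0.006, -0.002,
        0.002,  0.006,  0.01 ,  0.014,  0.018,  0.022,  0.026,  0.03 ,
        0.034,  0.038
[... 288 characters left out ...]
0.034,  0.038,  0.042,  0.046]))
0.02 (array([  0,   0,   0,   0,   0,   0, 129,  10,   1,   1,   0,   0,   0,
         1,   3,   2,   1,   0,   0]), array([-0.03 , -0.026, -0.022, -0.018, -0.014, -0.01 , -0.006, -0.002,
        0.002,  0.006,  0.01 ,  0.014,  0.018,  0.022,  0.026,  0.03 ,
        0.034,  0.038,  0.042,  0.046]))
0.026 (array([  0,   0,   0,   0,   0,   0, 104, 128, 131,  72,   0,   0,   0,
         0,   0,   0,   0,   0,   0]), array([-0.03 , -0.026, -0.022, -0.018, -0.014, -0.01 , -0.006, -0.002,
        0.002,  0.006,  0.01 ,  0.014,  0.018,  0.022,  0.026,  0.03 ,
        0.034,  0.038,  0.042,  0.046]))
-0.14897253762615337 0.15172841636253134 [-0.14807016  0.14946936]
```

```bash
cat >> h.py <<'E'
FY=0.195; FO=np.array([.586,.1955])
def rot(a): return np.array([[np.cos(a),-np.sin(a)],[np.sin(a),np.cos(a)]])
def inF(p,th): 
    q=rot(-FY)@(np.asarray(p)-FO); r=(th-FY+np.pi/2)%np.pi-np.pi/2
    return q.round(4),round(float(r),4)
def quat(psi): return np.array([0,np.cos(psi/2),np.sin(psi/2),0])
def block_view(n):
    im,d=vision.grab_frame(n); W=cloud(n,d); out=[]
    for r in models.masks_of(n,'die_block'):
        m=cv2.dilate(r['mask'].astype(np.uint8),np.ones((5,5)))>0
        try:
            ct=topface(n,m,d); P=unproj(n,ct,.05); c,s,b=rect(P)
            if s[1]>60: out.append((c,s,b,r['p']))
        except Exception: pass
    return im,out
def plan(p,th,loc,side,r,dth,n,gap=.006,half=.011,ps_off=-np.pi/2):
    """contact at local (loc, side*.046); rotate dth about local (r,0); tool waypoints"""
    p=np.asarray(p); c=p+rot(th)@[r,0]
    out=[]
    for k in range(n+1):
        a=dth*k/n
        t=p+rot(th)@[loc,side*(.046+half)]
        out.append((c+rot(a)@(t-c),th+a+ps_off))
    start=p+rot(th)@[loc,side*(.046+half+gap)]
    return start,out,c+rot(dth)@(p-c)
E
python3 - <<'E'
from h import *
p=np.array([.613,.0575]);th=1.649
print(inF(p,th), get_state()['time'])
st,wp,pe=plan(p,th,-.055,-1,.05,-np.deg2rad(25),5)
for q,psi in [(st,th-np.pi/2)]+wp: print(q.round(3),round(psi,2), (lambda x: None if x is None else np.round(x,2))(ctrl.ik([*q,.014],quat(psi))))
for psi in (-.7,-1.0,-1.4,.195,.195-np.pi/2,.195+np.pi/2): print(psi,ctrl.ik([.55,.1,.014],quat(psi)),ctrl.ik([.62,.0,.014],quat(psi)) )
E
```

```text
(array([-0.0003, -0.1406]), 1.454) 0.9
[0.68  0.008] 0.08 [ 0.1   0.81 -0.27  1.57  0.27  0.8  -1.77]
[0.674 0.007] 0.08 [ 0.1   0.8  -0.27  1.59  0.27  0.79 -1.77]
[0.665 0.002] -0.01 [ 0.1   0.79 -0.25  1.62  0.25  0.77 -1.84]
[ 0.656 -0.003] -0.1 [ 0.1   0.78 -0.23  1.65  0.23  0.75 -1.9 ]
[ 0.646 -0.006] -0.18 [ 0.09  0.76 -0.21  1.67  0.22  0.73 -1.97]
[ 0.636 -0.009] -0.27 [ 0.09  0.75 -0.19  1.7   0.2   0.71 -2.05]
[ 0.626 -0.011] -0.36 [ 0.08  0.74 -0.17  1.73  0.18  0.69 -2.12]
-0.7 [-0.14279814  0.66789445 -0.12566093  1.91935258  0.14594983  0.56300454
 -2.63612633] [ 0.02455847  0.72992791 -0.10545193  1.75056133  0.11369727  0.66701661
 -2.41442862]
-1.0 [-0.19185378  0.66657534 -0.04937304  1.91999945  0.05781469  0.55635994
 -2.8505771 ] [-0.03518471  0.72933879 -0.0070231   1.75140246  0.00762457  0.66087774
 -2.6172369 ]
-1.4 [-0.76284095  0.89164039  0.95077549  1.92716905 -0.97328401  0.87257838
 -2.25512115] [-0.54593323  0.95096681  0.95091759  1.75824861 -0.94125636  0.96083062
 -2.16716676]
0.195 [ 0.00723893  0.68690361 -0.36170039  1.91737038  0.40339871  0.6085246
 -1.99000219] [ 0.13444096  0.74145655 -0.28786632  1.74901194  0.30407786  0.69500084
 -1.69285508]
-1.3757963267948965 [-0.76284095  0.89164039  0.95077549  1.92716905 -0.97328401  0.87257838
 -2.23091748] [-0.10032016  0.7331949   0.10060657  1.75231542 -0.10963723  0.66151956
 -2.88540389]
1.7657963267948966 [ 0.12023376  0.71850148 -0.54650744  1.9158905   0.58352184  0.66990327
 -0.59176904] [ 0.33481385  0.80412575 -0.63900097  1.74622428  0.63564064  0.80885998
 -0.41718347]
```

```bash
python3 - <<'E'
from h import *
p=np.array([.613,.0575]);th=1.649
st,wp,pe=plan(p,th,-.055,-1,.05,-np.deg2rad(25),5,ps_off=np.pi/2)
ctrl.close_gripper(); s=get_state(); print(s['time'],s['width'])
ctrl.movep([*st,.13],quat(th+np.pi/2)); print(get_state()['time'])
ctrl.movel([*st,.014],max_speed=.15)
s=get_state();print(s['time'],s['tcp_pos'],s['contact_force'])
for q,psi in wp:
    ctrl.movel([*q,.014],quat(psi),max_speed=.06)
    s=get_state();print(round(s['time'],2),s['tcp_pos'].round(4),q.round(4),np.round(s['contact_force'],1))
for n in('top','side'):
    im,o=block_view(n); cv2.imwrite(f'pics/{n}1.png',im); print(n,o,[inF(x[0],x[2]) for x in o])
print('pred',inF(pe,th-np.deg2rad(25)))
E
```

```text
1.6667 6.580595624479481e-06
4.5
5.425 [0.68072473 0.00798906 0.01502534] [ 0.74867519 -0.11861854  0.68185077]
5.67 [0.675  0.0072 0.0154] [0.6741 0.0071] [1.6 0.8 1.4]
6.0 [0.6662 0.0019 0.0151] [0.6651 0.0018] [4.3 0.3 3.4]
6.33 [ 0.6569 -0.0026  0.0148] [ 0.6557 -0.0026] [ 5.  -0.3  3.5]
6.65 [ 0.647  -0.0064  0.0147] [ 0.646  -0.0063] [4.8 0.2 4.2]
6.97 [ 0.6367 -0.0094  0.0145] [ 0.6359 -0.0091] [ 4.4 -1.6  3.5]
7.3 [ 0.6262 -0.0114  0.0144] [ 0.6257 -0.011 ] [ 4.5 -2.1  3.5]
top [(array([0.59209515, 0.06133401]), (139.64080810546875, 93.35232543945312), np.float64(1.1863221518067733), 0.59)] [(array([-0.02  , -0.1328]), 0.9913)]
side [] []
pred (array([-0.0207, -0.1335]), 1.0177)
```

```bash
python3 -c "
import cv2,numpy as np
a=cv2.imread('pics/top1.png');b=cv2.imread('pics/side1.png')
cv2.imwrite('pics/both1.png',cv2.resize(np.hstack([a,b]),(800,300)))"
```

```text
(no output)
```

View pics/both1.png

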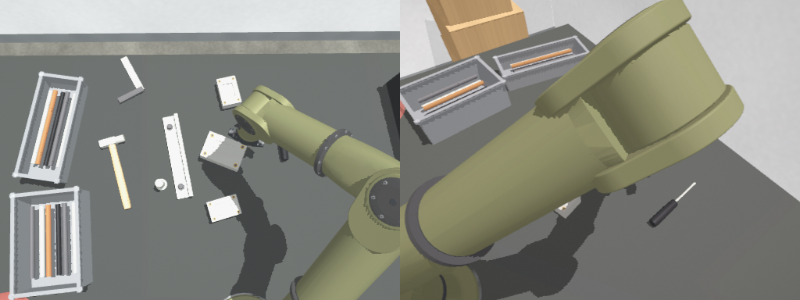

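The top view shows the block at (555,150) of the combined picture turned as predicted (0.99 rad off the fence), with the screwdriver untouched. Now I'll push the other end.

```bash
python3 - <<'E'
from h import *
p=np.array([.592,.0613]);th=1.20
t=np.array(get_state()['tcp_pos'])
back=rot(th)@[0,-1]
ctrl.movel([*(t[:2]+.006*back),.014],max_speed=.08)
ctrl.movel([*(t[:2]+.006*back),.085],max_speed=.2)
st,wp,pe=plan(p,th,.055,1,-.05,-np.deg2rad(45),9,gap=.008,ps_off=np.pi/2)
ctrl.movel([*st,.085],quat(th+np.pi/2),max_speed=.15)
ctrl.movel([*st,.014],max_speed=.15)
s=get_state();print(s['time'],s['tcp_pos'],s['contact_force'])
for q,psi in wp:
    ctrl.movel([*q,.014],quat(psi),max_speed=.06)
    s=get_state();print(round(s['time'],2),s['tcp_pos'].round(4),q.round(4),np.round(s['contact_force'],1))
for n in('top','side'):
    im,o=block_view(n); cv2.imwrite(f'pics/{n}2.png',im); print(n,o,[inF(x[0],x[2]) for x in o])
print('pred',inF(pe,th-np.deg2rad(45)))
a=cv2.imread('pics/top2.png');b=cv2.imread('pics/side2.png')
cv2.imwrite('pics/both2.png',cv2.resize(np.hstack([a,b]),(800,300)))
E
```

```text
10.1667 [0.55156606 0.13633431 0.01430373] [ 0.51541592  0.38019004 -0.09612065]
10.45 [0.5598 0.133  0.0147] [0.5588 0.1332] [ 0.5  0.1 -0. ]
10.78 [0.5692 0.1346 0.0143] [0.5692 0.1341] [-0.5  1.7  0.7]
11.1 [0.5794 0.1352 0.0142] [0.5796 0.134 ] [-2.5  4.   0.4]
11.43 [0.59   0.1341 0.0142] [0.59   0.1331] [-1.2  4.9  0.3]
11.75 [0.6004 0.1321 0.0142] [0.6002 0.1312] [-0.5  4.4  0. ]
12.07 [0.6105 0.1292 0.0142] [0.6103 0.1285] [-0.3  5.   0.1]
12.4 [0.6203 0.1255 0.0142] [0.6201 0.1249] [0.7 5.6 0.4]
12.72 [0.6298 0.121  0.0142] [0.6295 0.1204] [-0.2  4.4  1.2]
13.05 [0.6388 0.1156 0.0142] [0.6385 0.1152] [0.5 4.8 0.4]
13.38 [0.6474 0.1095 0.0142] [0.647  0.1092] [0.4 5.4 0.5]
top [(array([0.60450055, 0.03107299]), (113.3117446899414, 92.83715057373047), np.float64(0.4005758799653379), 0.59)] [(array([-0.0137, -0.1649]), 0.2056)]
side [(array([0.61789471, 0.03536269]), (145.39117431640625, 97.22763061523438), np.float64(0.3979352225864698), 0.84)] [(array([ 0.0003, -0.1633]), 0.2029)]
pred (array([ 0.0019, -0.1641]), 0.2196)
```

View pics/both2.png

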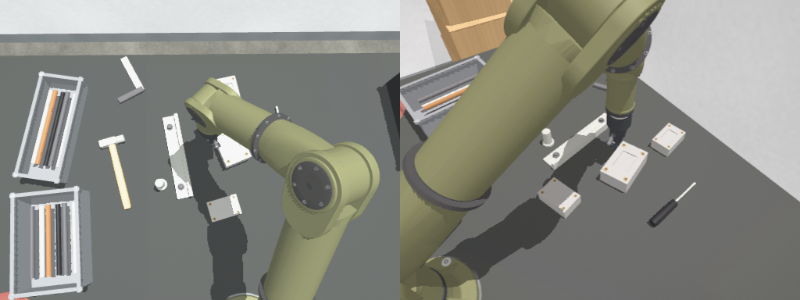

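The side view now shows the block at (622,165) about 0.21 rad off the fence, and both cameras agree that it is near the fence's middle. Next I'll go behind it with the fingers open and their line parallel to the fence, and push.

```bash
cat >> h.py <<'E'
def W2(xf,yf): return FO+rot(FY)@[xf,yf]
def Fp(p): return rot(-FY)@(np.asarray(p)[:2]-FO)
E
python3 - <<'E'
from h import *
Q=quat(FY+np.pi/2)
t=np.array(get_state()['tcp_pos']); b=t[:2]+rot(.4)@[0,.006]
ctrl.movel([*b,.014],max_speed=.08)
ctrl.movel([*b,.095],max_speed=.2)
s0=W2(0,-.247)
ctrl.movel([*s0,.095],Q,max_speed=.2)
ctrl.ungrasp()
s=get_state();print(s['time'],s['tcp_pos'],s['contact_force'],s['width'])
im,o=block_view('top');print([inF(x[0],x[2])+(np.round(x[1]),) for x in o])
im,o=block_view('side');print([inF(x[0],x[2])+(np.round(x[1]),) for x in o]); cv2.imwrite('pics/side3.png',im)
ctrl.movel([*s0,.010],max_speed=.12)
for y in (-.232,-.22,-.21,-.2,-.19,-.18):
    ctrl.movel([*W2(0,y),.010],max_speed=.06)
    s=get_state();print(round(s['time'],2),y,Fp(s['tcp_pos']).round(4),np.round(s['contact_force'],1))
for n in('top','side'):
    im,o=block_view(n); cv2.imwrite(f'pics/{n}4.png',im);print(n,[inF(x[0],x[2])+(np.round(x[1]),) for x in o])
a=cv2.imread('pics/side3.png');b=cv2.imread('pics/side4.png')
cv2.imwrite('pics/both4.png',cv2.resize(np.hstack([a,b]),(800,300)))
E
```

```text
16.125 [ 0.6338412  -0.046891    0.09499667] [ 0.1477628   0.89698758 -1.24371798] 0.08569005491864404
[(array([ 1.000e-04, -1.626e-01]), 0.1901, array([141.,  93.]))]
[(array([-0.0007, -0.1648]), 0.1948, array([147.,  94.]))]
17.58 -0.232 [ 0.0003 -0.2312] [-0.4 -0.3 -0.6]
17.93 -0.22 [-0.001  -0.2215] [-1.3 -4.8  2. ]
18.25 -0.21 [-0.0014 -0.2117] [-1.  -5.3  1.9]
18.57 -0.2 [-0.0013 -0.2019] [-1.7 -5.7  1.3]
18.88 -0.19 [-0.0005 -0.1916] [ 0.4 -4.6  0.2]
19.2 -0.18 [-0.0002 -0.1813] [ 1.4 -5.2 -0.8]
top [(array([ 0.0087, -0.1249]), -0.0003, array([141.,  92.]))]
side [(array([ 0.0038, -0.1232]), -0.0029, array([137.,  89.]))]
```

View pics/both4.png

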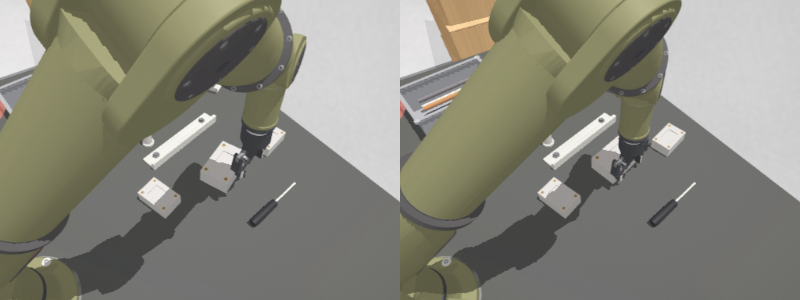

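The block is now square to the fence within 0.003 rad. I'll push it home and watch the force.

```bash
python3 - <<'E'
from h import *
def fn(s): return float(rot(-FY).dot(np.array(s['contact_force'])[:2])[1])
y=-.18
while y<-.092:
    y+=.012 if y<-.118 else .0015
    ctrl.movel([*W2(0,y),.010],max_speed=.06 if y<-.11 else .02)
    s=get_state();f=fn(s);print(round(s['time'],2),round(y,4),Fp(s['tcp_pos']).round(4),round(f,1))
    if f<-22: break
    if s['time']>40: break
for n in('top','side'):
    im,o=block_view(n); print(n,[inF(x[0],x[2])+(np.round(x[1]),) for x in o])
E
```

```text
19.75 -0.168 [-0.     -0.1687] -4.5
20.1 -0.156 [ 0.     -0.1562] -4.2
20.45 -0.144 [ 0.    -0.144] -3.6
20.8 -0.132 [ 0.    -0.132] -4.6
21.15 -0.12 [ 1.000e-04 -1.201e-01] -5.0
21.9 -0.108 [ 1.000e-04 -1.102e-01] -9.5
22.15 -0.1065 [ 1.000e-04 -1.092e-01] -10.4
22.4 -0.105 [ 1.000e-04 -1.077e-01] -10.5
22.65 -0.1035 [ 1.000e-04 -1.062e-01] -11.1
22.9 -0.102 [ 1.000e-04 -1.048e-01] -10.5
23.15 -0.1005 [ 1.000e-04 -1.032e-01] -10.9
23.4 -0.099 [ 1.000e-04 -1.018e-01] -10.4
23.65 -0.0975 [ 1.000e-04 -1.015e-01] -12.9
23.9 -0.096 [ 1.000e-04 -1.016e-01] -15.7
24.15 -0.0945 [ 1.000e-04 -1.016e-01] -19.7
24.4 -0.093 [ 0.     -0.1016] -23.4
top [(array([ 0.0086, -0.045 ]), 0.0027, array([142.,  91.]))]
side [(array([-0.0067, -0.043 ]), -0.0031, array([116.,  88.]))]
```

The tool stops at -0.1016 while the force climbs to 23 N, so the block is seated on the fence. I'll back off, clear the view and check.

```bash
python3 - <<'E'
from h import *
ctrl.movel([*W2(0,-.135),.010],max_speed=.06)
ctrl.movel([*W2(0,-.135),.15],max_speed=.2)
ctrl.movep([.35,-.5,.25],quat(FY+np.pi/2-.9))
s=get_state();print(s['time'],s['contact_force'])
for n in('top','side'):
    im,o=block_view(n); cv2.imwrite(f'pics/{n}5.png',im); print(n,[inF(x[0],x[2])+(np.round(x[1]),) for x in o])
    for t in ['bush','screwdriver','hammer']: print(t,[(round(float(r['p']),2),[int(x) for x in r['point']]) for r in models.recognise(n,t)][:1])
a=cv2.imread('pics/top5.png');b=cv2.imread('pics/side5.png')
cv2.imwrite('pics/both5.png',np.hstack([cv2.resize(a[120:280,190:390],(400,320),interpolation=3),cv2.resize(b[100:300,150:400],(400,320),interpolation=3)]))
E
```

```text
28.55 [-0.03593877 -0.87117909 -0.11357739]
top [(array([ 0.0089, -0.0453]), -0.0024, array([141.,  92.]))]
bush [(0.56, [207, 236])]
screwdriver []
hammer [(0.95, [149, 209])]
side [(array([ 0.0089, -0.0481]), -0.0031, array([145.,  98.]))]
bush [(0.74, [188, 174])]
screwdriver [(0.71, [178, 139])]
hammer [(0.61, [182, 137])]
```

View pics/both5.png

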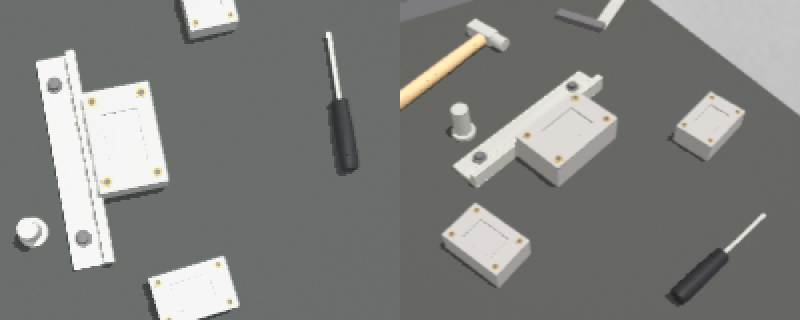

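Both crops show the block's long side flat on the fence at crop pixel (125,140), with no visible gap. The screwdriver at crop pixel (342,100), which is about (361,170) in the full frame, and the bush and hammer are where they started. I'll hand in.

```bash
python3 - <<'E'
from h import *
print(ticket.close_job(), get_state()['time'])
E
```

```text
the job is handed in; nothing more can be done
the job is handed in; nothing more can be done
```

The die block now stands with a long side flat against the fence, and I handed the job in at about 29 s of the 64 s allowed. I turned it about 26° with the closed fingertips on its outer end and about 45° on its fence-side end, clear of the fence. Then I pushed its long side home with the open fingers set parallel to the fence.

- **Seating:** the tool stalled while the push force rose to 23 N, so the block is bearing on the fence.
- **Position, arm clear:** the top camera put the block's centre in the fence's frame at x = +9 mm, y = -45.3 mm, and 0.002 rad off parallel. These are inside the limits.
- **Disagreement:** the side camera put the centre at y = -48.1 mm, still inside the -49 to -43 mm limit. Its outline was inflated by about 5 mm (145 x 98 mm against 140 x 92 mm), so I trusted the top camera.
- **Other objects:** the network found the bush and hammer within 2 pixels of where they started. It missed the screwdriver in the top view and mistook the hammer for it in the side view. I checked the screwdriver by eye in both pictures, and it looks unmoved.

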